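Tall wash cup upside down on the shuttle dryer's post

TASK

Draw the slide carriage out from under the dryer head, take the tallest of the three wash cups from the draining rack and set it upside down on the carriage's post, all the way down and upright, then push the carriage fully home under the head and let go. The cups are thin aluminium and dent: grip lightly, set the cup down gently, never drop it or press it hard onto the post. Leave everything else on the cart where it is.

Things in the scene. Friction and masses are not known exactly. Their poses are not given: they have to be found in the camera images.
- tall_cup: Longest of three thin aluminium wash cups lying in the rack (lane varies): round, straight, 52 outside, 47 inside, 84 long, 81 deep, 0.08 to 0.15 kg. Origin: centre of the mouth rim; z runs from mouth to closed base (up when upside down). Dents if the fingers press with over 40 N in all (20 N each) is pressed on the post with over 30 N, or falls free by over 8 mm.
- middle_cup: Same kind of cup, 52 outside, 62 long, in another lane; origin and axes as the tall cup. Leave alone.
- short_cup: Same kind of cup, 52 outside, 48 long, in another lane; origin and axes as the tall cup. Leave alone.
- rack: Fixed wire draining rack on a drip tray 150 (its x) by 262 (its y); origin under the tray's centre, z up. Three lanes along its x at y -82, 0, 82, each two 6 thick wires 29 apart, sloping 20 degrees down towards +x, turned up 16 at the low end to stop the rim. Cups lie mouth to +x, axis 59 above the cart at the mouth, 30 clear between neighbours. Wires reach 115 up from the stop.
- dryer: Fixed warm-air dryer. Origin on the cart top, below the post's axis when the carriage is home; its y is the way the carriage is drawn out, z up. Base plate x -50 to 50, y -200 to 240; track 40 wide, top 22 high. Column and blower at y -92 to -188, up to 263 high, x -35 to 85; a duct joins them to the air head.
- air_head (a point): Centre of the underside, 168 above the cart, of the dryer's grey air head: a box over the home position, 100 (dryer x) by 120 (dryer y), its top 222 high. Under it there is no room to lower a cup onto the post, but a cup on the post passes below it with 35 to spare. Axes as the dryer's.
- carriage (a joint): How far the carriage is drawn out, m: 0 = fully home under the air head, against the stop; 0.18 = fully out; starts at 0 to 0.05. Stays where left; friction about 1.2 N. Carriage block 66 across by 70 along the track, top 38 above the cart.
- post_tip (a point): Centre of the top of the round upright post on the carriage, 130 above the cart. Post 37 in diameter, the last 10 tapering to a flat top 24 wide; a 48 wide flange 4 thick at its foot. A seated cup's base rests on the post's top, its mouth then 81 below the tip and 11 above the carriage block. Axes as the dryer's.
- knob (a point): Centre of the top of the carriage's upright black knob, a cylinder 18 in diameter, 47 tall, its top 85 above the cart, 85 further out along the track than the post, on a tongue 30 wide. With the carriage home the air head's edge overhangs to 25 from the knob's axis, so the tool must lean away from it.
- bowl: Grey ceramic bowl of bearings, 108 wide, 44 high; origin under its centre. Leave alone.
- pick: Shield pick lying flat, 153 long, 13 thick, plastic grip; origin 75 from the grip's end, x towards the steel tip. Leave alone.
- spacers: Brass axle spacers, 13 wide, stacked on an upright pin with a 32 wide foot, 62 high, near the track; origin under its centre. Leave alone.
- skate_plate: Purple aluminium skate plate lying trucks up, 300 long (its y), 100 over the axles (its x), 44 high; origin under its centre. Leave alone.
- oil_bottle: Small upright white bottle, 34 wide, 105 high, between rack and track; origin under its centre. Leave alone.
- solvent_can: Upright steel can, 64 wide, 150 high; origin under its centre. Leave alone.
There are look-alikes about, which are no part of the job. What is shaped like the tall_cup but green, red or turquoise is not meant.

How it is judged:
By the outcome, as a careful person would: the job done as asked, in the order asked, and still so for the second after the job is handed in, with the robot touching nothing.
It also fails if it takes over 69 s, if anything falls off the work surface, if the arm or the gripper's body presses on something with over 40 N, if the wrist force passes 120 N, or if a joint passes its speed limit or range.

ROBOT

A 7-joint arm with a two-finger parallel gripper is mounted at the origin on the work surface. World frame = base frame: x ahead of the robot, y to its left, z up, the work surface at z = 0. Lengths are in m, angles in rad, forces in N, time in s.
With the tool pointing down it reaches from about 0.4 to 0.85 m from the base axis. Payload 4.5 kg.
Tool frame: the origin (TCP) lies midway between the tips of the shut fingers; the grasp point (between the pads) lies 19 mm behind it; z points along the fingers, y is the line along which they close (so a half turn about z gives the same grasp; the last joint's range is limited). The gripper opens to 88 mm and grips with 3 to 60 N. Pads are 18 mm wide; open, the fingers measure 123 mm over their backs; the gripper's body (75 mm by 187 mm) begins 45 mm behind the grasp point.
Start: joints at [1.351, 0.689, -0.195, 1.565, 0.157, 0.902, -0.215], TCP at [0.157, -0.605, 0.239] pointing down, gripper open.
Joint ranges: [-3.01, 3.01], [-0.46, 2.08], [-1.47, 1.51], [0.13, 2.56], [-1, 4.14], [0.04, 2.09], [-2.66, 2.66]. Speed limits (rad/s): [2.57, 2.57, 3.14, 3.14, 3.14, 3.14, 3.14].

INTERFACE

Orientations are given as a unit quaternion [x, y, z, w].
In Python, from plant import sensors, eyes, finish_job gives the robot as it stands.
- The arm moves only by the tool send_rows, never from a script. Its argument "rows" is text: rows parted by semicolons, each of 4 numbers parted by spaces: the shift along the tool's x, y, z normalised to -1 to 1, where 1 is 30 cm, then the turn about the tool's z normalised to -1 to 1, where 1 is 2 pi rad. A call has 1 to 10 rows; each row is the pose to reach, as a shift and turn from the pose commanded when the call began, along the tool's axes at that moment, turning the shorter way round; what a row does not reach only later rows make up. A row lasts 1/12 s, in which the tool goes at most 41.7 mm and 7.16 degrees, less where a joint would pass 70% of its speed; a pose out of reach is approached as far as the arm can. A call with a number of a shift or a turn outside -1 to 1 is refused whole. A call with a gripper value outside its range is refused whole. "jaw" is the closure, from -1 (fully open) to 1 (shut), set as the call begins (left out, the last holds). The fingers move at their own pace and stop on an object; "force" is the grip in N (left out, the last holds). Time passes only in rows, so rows that repeat a pose let the fingers close. It gives the time, the measured TCP pose, the force, the opening and the grip force at its end, in the units of the state.
- sensors.get_state(): the state, without advancing time (a new reading comes with each control period).
- eyes.snapshot(name): name is "scene" or "top" or "wrist"; returns (picture, depth): 400x640x3 uint8, red, green, blue; 400x640 float32, m along the optical axis (not along the pixel's ray), 0 where there is no reading.
- eyes.calibration(name): a dict with "fov_y" (degrees; the focal length in pixels is half the picture's height over the tangent of half this angle, whatever the lens; pixels are square), "cx", "cy" (the principal point, pixels), "world_from_camera" (4x4, takes a point from camera to world coordinates). Camera axes: x right, y down, z forward; pixel columns grow to the right and rows downward; lengths in m; the calibration is good to about 2 mm. A picture is of the moment at which its call begins: read the wrist's pose just before it. calibration takes no time and is no camera call; for the wrist camera it gives the pose at the moment of the call.
- finish_job(): hands the job in; it is judged then, once.
The state is a dict: "clock": time; "q": joint angles; "qd": joint speeds; "joint_torque": joint torques, N m; "tool_pos": TCP position; "eef_rot": TCP orientation; "contact_force": force on the tool from outside, world axes, zero at the start; "moment": the same for the moment, N m; "opening": opening from 0.0 (shut) to 1.0 (fully open); "finger_force": force on a finger pad.
Only numpy, scipy, OpenCV 4.12 (cv2) and the standard library are available. Lean on these libraries where they do the work, as an engineer would, in place of code of your own. Each camera call takes 0.05 s, during which the arm holds its last target. There are 200 camera calls.

## Working session

There is one attempt and no reset: what is moved stays moved. The work goes in short steps, Python scripts to look and compute and a tool call to move; the robot and the scene stay as the last step left them, time stands still between calls to the robot, and variables do not carry over. Pictures are saved under pics/ and viewed, at most 13 in all, crops included, and the job is handed in when it is done.

Besides the shell and the picture viewer there is one more tool, called after "Emit:" as name(argument=value, ...), one argument or row to a line, values as JSON. send_rows: Moves the arm, as the interface text tells. Scaled input: -1 to 1 covers 30 cm each way for a shift and 2 pi rad each way for a turn. Its arguments: {"type":"object","properties":{"rows":{"type":"string"},"jaw":{"type":"number"},"force":{"type":"number"}},"required":["rows"]}

```bash
mkdir -p pics; ls
cat > h.py <<'E'
import numpy as np, cv2
from plant import sensors, eyes, finish_job
def snap(n):
    c=eyes.calibration(n); p,d=eyes.snapshot(n)
    np.savez(f'{n}.npz',p=p,d=d,T=c['world_from_camera'],k=[c['fov_y'],c['cx'],c['cy']]); return p
class V:
    def __init__(s,n):
        z=np.load(f'{n}.npz'); s.p=z['p'];s.d=z['d'];s.T=z['T'];fov,s.cx,s.cy=z['k'];s.f=200/np.tan(np.radians(fov/2))
    def ray(s,u,v):
        r=s.T[:3,:3]@np.array([(u-s.cx)/s.f,(v-s.cy)/s.f,1]); return s.T[:3,3],r
    def plane(s,u,v,z):
        o,r=s.ray(u,v); return o+r*(z-o[2])/r[2]
    def pt(s,u,v):
        o,r=s.ray(u,v); return o+r*s.d[int(v),int(u)]
    def cloud(s):
        v,u=np.mgrid[:400,:640]; c=np.stack([(u-s.cx)/s.f,(v-s.cy)/s.f,np.ones_like(u)],-1)*s.d[...,None]
        return c@s.T[:3,:3].T+s.T[:3,3]
    def proj(s,P):
        c=s.T[:3,:3].T@(np.asarray(P)-s.T[:3,3]); return s.cx+s.f*c[0]/c[2], s.cy+s.f*c[1]/c[2]
E
python3 - <<'E'
from h import *
print(sensors.get_state())
for n in ['scene','top','wrist']:
    p=snap(n); cv2.imwrite(f'pics/{n}0.png',p[...,::-1]); v=V(n); print(n,v.f,v.cx,v.cy,v.T.round(3).tolist(),(v.d>0).mean())
E
```

```text
pics
{'clock': 0.0, 'q': array([ 1.3507768 ,  0.68995185, -0.19450072,  1.56629738,  0.1573051 ,
        0.90249108, -0.21508179]), 'qd': array([-0.00037346, -0.00052138, -0.00146027,  0.00067053, -0.00154719,
       -0.00031893, -0.00170863]), 'joint_torque': array([-4.79040773e-04, -5.27564943e+01, -1.26714773e+00, -1.53430992e+01,
       -5.26086485e-02,  6.56178556e-03,  2.00170939e-04]), 'tool_pos': array([ 0.15673292, -0.6044057 ,  0.23794217]), 'eef_rot': array([ 9.91951692e-01,  1.26613857e-01, -1.80427409e-04, -8.59739344e-04]), 'contact_force': array([-0.05669498, -0.26268895,  0.19993959]), 'moment': array([ 0.04648414, -0.02780253, -0.00227906]), 'finger_force': 0.0, 'opening': 1.0051550294870681}
scene 362.9926350507347 320.8346267283897 195.90921021436208 [[0.191, 0.544, -0.817, 1.356], [0.981, -0.098, 0.165, -0.032], [0.01, -0.833, -0.553, 0.669], [0.0, 0.0, 0.0, 1.0]] 0.99598828125
top 361.59998731852943 320.7356232962058 207.52751323504 [[0.005, -0.988, 0.153, 0.383], [-1.0, -0.001, 0.025, 0.1], [-0.025, -0.153, -0.988, 1.186], [0.0, 0.0, 0.0, 1.0]] 0.99591796875
wrist 284.8284653826538 318.01753814564626 193.0381289736691 [[0.251, -0.928, -0.275, 0.229], [-0.968, -0.241, -0.072, -0.587], [0.001, 0.284, -0.959, 0.384], [0.0, 0.0, 0.0, 1.0]] 0.9958828125
```

View pics/scene0.png

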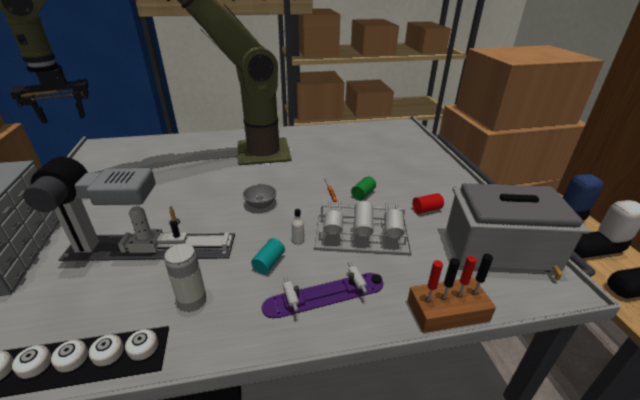

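View pics/top0.png

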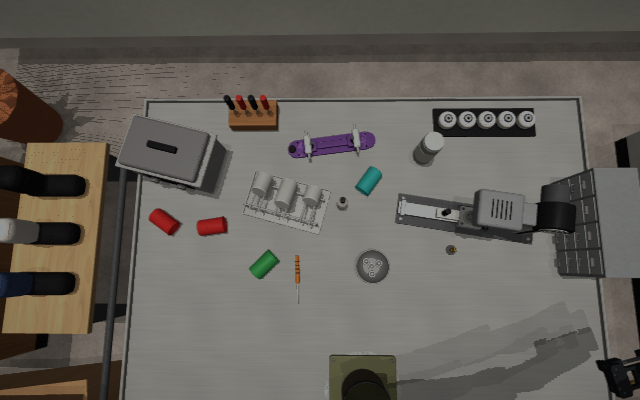

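Run:
```python
from h import *
t=V('top').p;s=V('scene').p
R=lambda a,w,h:cv2.resize(a,(w,h),interpolation=cv2.INTER_CUBIC)
a=np.vstack([np.hstack([R(t[165:240,235:335],400,300),R(s[195:260,310:415],400,300)]),np.hstack([R(t[185:260,390:490],400,300),R(s[165:265,60:200],400,300)])])
cv2.imwrite('pics/crop0.png',a[...,::-1])
v=V('top');P=v.cloud()
# cups region heights
np.set_printoptions(linewidth=250,precision=3,suppress=True)
for u in (255,261,267,278,285,292,304,310,317):
    print(u,[(int(r),*np.round(P[r,u],3)) for r in range(170,215,4)])
```

```text
255 [(170, np.float64(0.692), np.float64(0.351), np.float64(0.013)), (174, np.float64(0.681), np.float64(0.353), np.float64(0.002)), (178, np.float64(0.648), np.float64(0.336), np.float64(0.081)), (182, np.float64(0.632), np.float64(0.333), np.float64(0.092)), (186, np.float64(0.617), np.float64(0.331), np.float64(0.103)), (190, np.float64(0.608), np.float64(0.333), np.float64(0.088)), (194, np.float64(0.601), np.float64(0.339), np.float64(0.059)), (198, np.float64(0.598), np.float64(0.35), np.float64(0.006)), (202, np.float64(0.584), np.float64(0.349), np.float64(0.007)), (206, np.float64(0.562), np.float64(0.337), np.float64(0.06)), (210, np.float64(0.558), np.float64(0.35), np.float64(0.0)), (214, np.float64(0.544), np.float64(0.349), np.float64(0.002))]
261 [(170, np.float64(0.695), np.float64(0.334), np.float64(0.001)), (174, np.float64(0.659), np.float64(0.316), np.float64(0.087)), (178, np.float64(0.645), np.float64(0.315), np.float64(0.093)), (182, np.float64(0.63), np.float64(0.313), np.float64(0.101)), (186, np.float64(0.618), np.float64(0.313), np.float64(0.099)), (190, np
[... 5129 characters left out ...]
 (174, np.float64(0.681), np.float64(0.144), np.float64(0.001)), (178, np.float64(0.667), np.float64(0.144), np.float64(-0.0)), (182, np.float64(0.654), np.float64(0.144), np.float64(-0.002)), (186, np.float64(0.622), np.float64(0.141), np.float64(0.081)), (190, np.float64(0.608), np.float64(0.14), np.float64(0.086)), (194, np.float64(0.596), np.float64(0.14), np.float64(0.085)), (198, np.float64(0.582), np.float64(0.14), np.float64(0.089)), (202, np.float64(0.571), np.float64(0.14), np.float64(0.083)), (206, np.float64(0.571), np.float64(0.143), np.float64(0.006)), (210, np.float64(0.557), np.float64(0.143), np.float64(0.007)), (214, np.float64(0.544), np.float64(0.143), np.float64(0.007))]
```

View pics/crop0.png

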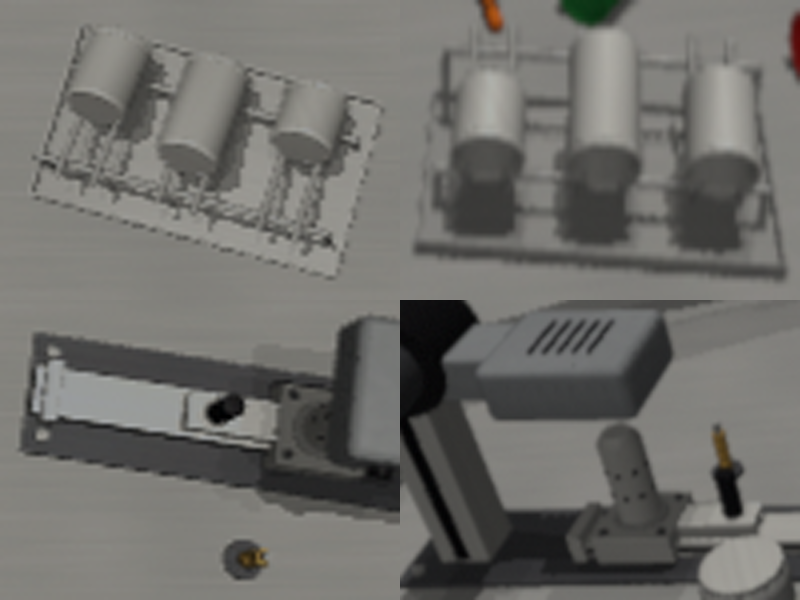

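Run:
```python
from h import *
from scipy.optimize import least_squares
np.set_printoptions(precision=4,suppress=True)
v=V('top');P=v.cloud();s=V('scene');S=s.cloud()
def inb(P,c,r=.06,z0=.055): 
    q=P.reshape(-1,3); return q[(np.hypot(q[:,0]-c[0],q[:,1]-c[1])<r)&(q[:,2]>z0)]
# cup axis direction: points on cup; robust cylinder fit R=.026
def fit(q):
    def f(x):
        o=np.array([x[0],x[1],x[2]]);d=np.array([np.cos(x[3])*np.cos(x[4]),np.sin(x[3])*np.cos(x[4]),-np.sin(x[4])])
        w=q-o;w=w-np.outer(w@d,d);return (np.linalg.norm(w,axis=1)-.026)
    r=least_squares(f,[.60,.24,.07,-.2,.35],loss='soft_l1',f_scale=.003,x_scale=[.1,.1,.1,1,1]);x=r.x
    d=np.array([np.cos(x[3])*np.cos(x[4]),np.sin(x[3])*np.cos(x[4]),-np.sin(x[4])])
    t=(q-x[:3])@d; return x,d,np.percentile(t,[1,99]),x[:3]+d*np.percentile(t,1),x[:3]+d*np.percentile(t,99),np.abs(r.fun).mean()
for n,C in(('top',P),('scene',S)):
    q=inb(C,(.605,.24),.055,.065); print(n,len(q)); [print('  ',a) for a in fit(q)]
q=np.vstack([inb(P,(.605,.24),.055,.065),inb(S,(.605,.24),.055,.065)]); print('both');[print('  ',a) for a in fit(q)]
# mouth rim & base extents: cyl axis; rack corner for yaw check
# knob
for n,w,C,box in(('top',v,P,(200,225,432,460)),('scene',s,S,(205,245,165,190))):
    a,b,c,d=box;m=(w.p[a:b,c:d].max(-1)<50);yy,xx=np.nonzero(m);print(n,'dark',len(yy),xx.min()+c,xx.max()+c,yy.min()+a,yy.max()+a)
    K=C[a:b,c:d][m];K=K[(K[:,2]>.05)&(K[:,2]<.1)];T=K[K[:,2]>np.percentile(K[:,2],70)];print('  n',len(K),'zmax',np.percentile(K[:,2],95) if len(K) else 0,'top mean',T.mean(0),'mean',K.mean(0))
# head: top surface z~.222
q=P.reshape(-1,3);h=q[(q[:,2]>.205)&(q[:,2]<.24)&(q[:,1]<-.1)&(q[:,0]>.4)&(q[:,1]>-.42)]
r=cv2.minAreaRect((h[:,:2]*1000).astype(np.float32));print('head',len(h),r)
b=q[(q[:,2]>.012)&(q[:,2]<.03)&(q[:,1]<0.05)&(q[:,1]>-.15)&(q[:,0]>.45)&(q[:,0]<.65)]
print('track',len(b)); x,y=np.polyfit(b[:,1],b[:,0],1);print(x,y,b[:,1].max())
# post from scene view, z .09-.14
q=S.reshape(-1,3);p=q[(q[:,2]>.07)&(q[:,2]<.14)&(q[:,1]<-.05)&(q[:,1]>-.3)&(q[:,0]>.45)&(q[:,0]<.65)]
for z in np.arange(.07,.14,.01):
    k=p[abs(p[:,2]-z)<.005];print(round(z,3),len(k),k.mean(0) if len(k) else '', np.percentile(k[:,1],[2,98]) if len(k) else '', k[:,0].max() if len(k) else '')
```

```text
top 480
   [ 0.327   0.314   0.1714 -0.2598  0.3358]
   [ 0.9124 -0.2426 -0.3296]
   [0.256  0.3405]
   [0.5606 0.2519 0.0871]
   [0.6377 0.2314 0.0592]
   0.0027714190895839737
scene 488
   [ 0.3548  0.3055  0.1614 -0.2654  0.3351]
   [ 0.9113 -0.2477 -0.3289]
   [0.2311 0.3117]
   [0.5654 0.2483 0.0854]
   [0.6388 0.2283 0.0589]
   0.001443814357162744
both
   [ 0.2518  0.3341  0.1984 -0.2641  0.3349]
   [ 0.9117 -0.2465 -0.3287]
   [0.3389 0.4245]
   [0.5607 0.2506 0.087 ]
   [0.6387 0.2295 0.0589]
   0.0022970141285517053
top dark 83 432 459 205 224
  n 43 zmax 0.08751676761296937 top mean [ 0.5435 -0.2583  0.0865] mean [ 0.5423 -0.2571  0.0772]
scene dark 103 170 179 221 236
  n 82 zmax 0.08536042180810015 top mean [ 0.5469 -0.2612  0.0841] mean [ 0.5496 -0.2606  0.0715]
head 1808 ((526.8449096679688, -357.9746398925781), (129.31861877441406, 104.67129516601562), 83.56903839111328)
track 145
0.40844769849559903 0.6182301810608318 0.04786702744280974
0.07 11 [ 0.5502 -0.2615  0.0726] [-0.2702 -0.2539] 0.5538793328267076
0.08 29 [ 0.5487 -0.2607  0.0808] [-0.2694 -0.2542] 0.5540578317515598
0.09 15 [ 0.5444 -0.2628  0.0855] [-0.269  -0.2568] 0.5556587978526288
0.1 0   
0.11 0   
0.12 0   
0.13 0   
0.14 0
```

The two pictures and the crop show three bare aluminium cups in the rack. In the top view they are the left cup at (261,184), the middle one at (285,194) and the right one at (310,197).

The look-alikes are green (264,264), red (163,221) and (211,226), and turquoise (369,181). The longest aluminium cup is the middle one, about 84 mm in the fit, so I choose that. The knob is at about (446,212) and the head is at (500,210).

```bash
cat >> h.py <<'E'
from scipy.spatial.transform import Rotation as Ro
def go(*targets):
    "targets (x,y,z,yaw of tool x, deg): print rows relative to the present pose"
    s=sensors.get_state(); R=Ro.from_quat(s['eef_rot']).as_matrix(); yaw=np.degrees(np.arctan2(R[1,0],R[0,0]))
    print('at',s['tool_pos'].round(4),'yaw',round(yaw,2),'z',R[:,2].round(3),'q',s['q'].round(2),'t',round(s['clock'],2),'F',s['contact_force'].round(2),'op',round(s['opening'],3),'ff',round(s['finger_force'],2))
    for t in targets:
        d=R.T@(np.array(t[:3])-s['tool_pos'])/.3; a=-((t[3]-yaw+180)%360-180)/360
        print(*d.round(4),round(a,4))
E
python3 -c "
from h import *
go((.25,-.45,.33,83.6),(.40,-.25,.33,83.6),(.545,-.2,.3,83.6))"
```

```text
at [ 0.1568 -0.6045  0.2381] yaw 14.54 z [-0.     0.001 -1.   ] q [ 1.35  0.69 -0.19  1.57  0.16  0.9  -0.22] t 0.15 F [ 0.1  -0.56  0.31] op 1.0 ff 0.0
0.4301 -0.421 -0.3057 -0.1918
1.0815 -0.9408 -0.3051 -0.1918
1.5912 -0.9806 -0.2051 -0.1918
```

Emit:
send_rows(
  rows="0.2 -0.2 -0.306 -0.1918; 0.43 -0.42 -0.306 -0.1918; 0.43 -0.42 -0.306 -0.1918; 0.43 -0.42 -0.306 -0.1918; 0.43 -0.42 -0.306 -0.1918; 0.43 -0.42 -0.306 -0.1918; 1 -0.94 -0.306 -0.1918; 1 -0.94 -0.306 -0.1918; 1 -0.94 -0.306 -0.1918; 1 -0.94 -0.306 -0.1918",
  jaw=-0.1,
  force=5,
)

```text
clock: 0.98
tool_pos: [0.3415, -0.3094, 0.3305]
eef_rot: [0.744, 0.668, -0.0, -0.0]
contact_force: [0.4, 0.7, 0.8]
opening: 0.55
finger_force: 0.0
```

Emit:
send_rows(
  rows="0 0 0 0;0 0 0 0;0 0 0 0;0 0 0 0",
)

```text
clock: 1.32
tool_pos: [0.34, -0.3124, 0.3303]
eef_rot: [0.747, 0.665, -0.001, -0.0]
contact_force: [-1.2, -0.3, -0.1]
opening: 0.551
finger_force: 0.0
```

```bash
python3 -c "
from h import *
go((.545,-.2,.3,83.6))"
```

```text
at [ 0.34   -0.3124  0.3303] yaw 83.39 z [-0.001 -0.    -1.   ] q [ 1.06  0.4  -0.6   1.89  0.28  0.94  0.21] t 1.32 F [-1.18 -0.32 -0.07] op 0.551 ff 0.0
0.451 0.6356 0.1 -0.0006
```

Emit:
send_rows(
  rows="0.451 0.635 0.1 0;0.451 0.635 0.1 0;0.451 0.635 0.1 0;0.451 0.635 0.1 0;0.451 0.635 0.1 0;0.451 0.635 0.1 0;0.451 0.635 0.1 0;0.451 0.635 0.1 0",
)

```text
clock: 1.98
tool_pos: [0.5458, -0.1982, 0.2995]
eef_rot: [0.746, 0.666, -0.0, -0.001]
contact_force: [-1.5, -1.3, -0.3]
opening: 0.549
finger_force: 0.0
```

Run:
```python
from h import *
p=snap('wrist');cv2.imwrite('pics/w1.png',p[...,::-1])
w=V('wrist');C=w.cloud();q=C.reshape(-1,3)
m=(w.p.max(-1)<60).ravel()&(q[:,2]>.05)&(q[:,2]<.1)&(np.hypot(q[:,0]-.545,q[:,1]+.26)<.04)
K=q[m];print(len(K),np.percentile(K[:,2],[50,95]));T=K[K[:,2]>.078];print(T.mean(0),T.min(0),T.max(0),cv2.minEnclosingCircle((T[:,:2]*1000).astype(np.float32)))
h=q[(q[:,2]>.2)&(q[:,2]<.235)&(q[:,1]<-.2)];print('head',len(h),h[:,1].max() if len(h) else '')
if len(h):
    r=cv2.minAreaRect((h[:,:2]*1000).astype(np.float32));print(r,cv2.boxPoints(r))
```

```text
187 [0.08438037 0.0865261 ]
[ 0.54536518 -0.26062444  0.08500662] [ 0.53732337 -0.26851792  0.07844838] [ 0.55275148 -0.25431753  0.08749704] ((545.483642578125, -261.0232238769531), 8.160420417785645)
head 3382 -0.30479027314855595
((532.14697265625, -330.2154846191406), (45.715660095214844, 105.75533294677734), 84.51707458496094) [[ 477.32718 -347.9163 ]
 [ 582.5987  -358.02115]
 [ 586.9668  -312.51468]
 [ 481.69525 -302.40982]]
```

View pics/w1.png

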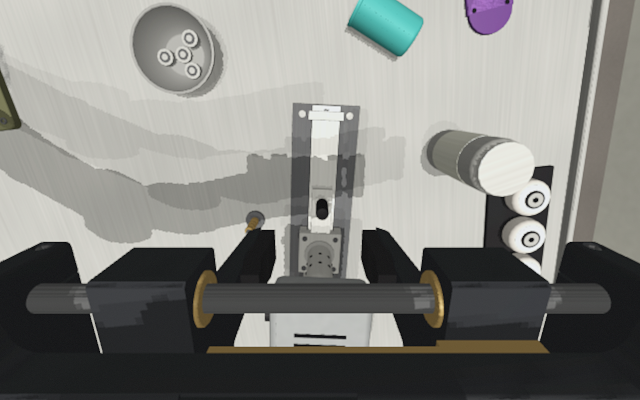

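The wrist view shows the knob at (321,208), the post at (318,250) with the head below it, the spacers at (254,220), and the can at (505,165).

Run:
```python
from h import *
w=V('wrist');q=w.cloud()[100:260,420:560].reshape(-1,3)
k=q[(q[:,2]>.1)];print('can',k.min(0),k.max(0))
C=w.cloud();k=C[195:240,235:270].reshape(-1,3);k=k[k[:,2]>.02];print('spacer',k.min(0),k.max(0))
# track direction from bright rail pixels
v,u=np.mgrid[:400,:640];m=(w.p.min(-1)>170)&(abs(C[...,2]-.022)<.006)&(u>295)&(u<350)&(v>115)&(v<190)
a=C[m];print(len(a),cv2.fitLine((a[:,:2]*1000).astype(np.float32),cv2.DIST_HUBER,0,.01,.01).ravel())
go((.5457,-.257,.16,84),(.5457,-.257,.056,84))
```

```text
can [ 0.55529638 -0.23945733  0.10006473] [ 0.77500688 -0.12575802  0.44586026]
spacer [ 0.42567486 -0.29454577  0.02008115] [ 0.55529638 -0.12575802  0.44586026]
1038 [ 2.1120641e-01  9.7744149e-01  5.5990417e+02 -1.6947888e+02]
at [ 0.5447 -0.1996  0.2998] yaw 83.45 z [-0.002 -0.001 -1.   ] q [ 0.59  0.6  -0.55  1.61  0.35  1.03 -0.18] t 2.03 F [-0.37 -0.7   0.52] op 0.553 ff 0.0
-0.1893 0.0261 0.4661 -0.0015
-0.1889 0.0268 0.8128 -0.0015
```

Run:
```python
from h import *
w=V('wrist');C=w.cloud();q=C.reshape(-1,3)
k=C[100:200,420:560].reshape(-1,3);k=k[(k[:,2]>.1)&(k[:,2]<.17)];print('can',k.min(0),k.max(0))
k=C[195:235,235:262].reshape(-1,3);k=k[(k[:,2]>.012)&(k[:,2]<.09)];print('spacer',k.min(0),k.max(0))
a=w.plane(293,103,.006)[:2];b=w.plane(359,106,.006)[:2];print(a,b,np.linalg.norm(a-b),np.degrees(np.arctan2(*(b-a)[::-1]))+90, 'end mid',(a+b)/2)
for v in (120,140,160,180,200):
    r=(w.p[v].astype(int).min(-1)>165); u=np.arange(640); i=u[r&(u>300)&(u<350)];print(v,i.min(),i.max(),w.plane((i.min()+i.max())/2,v,.022)[:2])
```

```text
can [ 0.71355497 -0.23945733  0.10006473] [ 0.77500688 -0.17773815  0.15365928]
spacer [ 0.42567486 -0.29454577  0.01236066] [ 0.43843008 -0.28476311  0.06298976]
[ 0.51951055 -0.11466578] [ 0.61579691 -0.12975874] 0.09746209304120396 81.0913358416278 end mid [ 0.56765373 -0.12221226]
120 312 343 [ 0.5670683  -0.14381168]
140 311 338 [ 0.55976077 -0.17169396]
160 324 327 [ 0.55812362 -0.20137833]Traceback (most recent call last):
  File "<stdin>", line 7, in <module>
    return umr_minimum(a, axis, None, out, keepdims, initial, where)
ValueError: zero-size array to reduction operation minimum which has no identity
```

```bash
python3 -c "
from h import *
go((.5465,-.2535,.16,81),(.5465,-.2535,.058,81))"
```

```text
at [ 0.5447 -0.1996  0.2998] yaw 83.45 z [-0.002 -0.001 -1.   ] q [ 0.59  0.6  -0.55  1.61  0.35  1.03 -0.18] t 2.03 F [-0.37 -0.7   0.52] op 0.553 ff 0.0
-0.1774 0.0274 0.4661 0.0068
-0.177 0.0281 0.8061 0.0068
```

Emit:
send_rows(
  rows="-0.177 0.0275 0.4 0.0068;-0.177 0.0275 0.4 0.0068;-0.177 0.0275 0.4 0.0068;-0.177 0.0275 0.466 0.0068;-0.177 0.0275 0.466 0.0068;-0.177 0.0275 0.55 0.0068;-0.177 0.0275 0.65 0.0068;-0.177 0.0275 0.74 0.0068;-0.177 0.028 0.806 0.0068;-0.177 0.028 0.806 0.0068",
)

```text
clock: 2.87
tool_pos: [0.5454, -0.2521, 0.0571]
eef_rot: [0.76, 0.65, -0.002, -0.002]
contact_force: [0.3, 0.2, -1.0]
opening: 0.55
finger_force: 0.0
```

Emit:
send_rows(
  rows="0 0 0 0;0 0 0 0;0 0 0 0;0 0 0 0;0 0 0 0",
  jaw=1,
  force=15,
)

```text
clock: 3.28
tool_pos: [0.5457, -0.2515, 0.0598]
eef_rot: [0.76, 0.65, -0.002, -0.001]
contact_force: [-8.9, 2.0, 8.6]
opening: 0.199
finger_force: 4.8
```

Emit:
send_rows(
  rows="0.02 0 0 0;0.08 0 0 0;0.16 0 0 0;0.24 0 0 0;0.32 0 0 0;0.4 0 0 0;0.46 0 0 0;0.51 0 0 0;0.53 0 0 0;0.53 0 0 0",
)

```text
clock: 4.12
tool_pos: [0.5709, -0.0912, 0.0598]
eef_rot: [0.758, 0.652, -0.001, -0.001]
contact_force: [-4.5, 1.9, 7.5]
opening: 0.191
finger_force: 14.8
```

Emit:
send_rows(
  rows="0 0 0 0;0 0 0 0;0 0 0 0;0 0 0 0",
  jaw=-0.1,
)

```text
clock: 4.45
tool_pos: [0.573, -0.0949, 0.059]
eef_rot: [0.76, 0.65, 0.0, 0.001]
contact_force: [0.3, -0.5, -0.1]
opening: 0.467
finger_force: 0.0
```

```bash
python3 -c "
from h import *
go((.56,-.08,.2,81))"
```

```text
at [ 0.573  -0.0949  0.059 ] yaw 81.1 z [ 0.001 -0.    -1.   ] q [ 0.27  0.91 -0.32  1.82  0.54  0.5  -0.57] t 4.45 F [ 0.28 -0.49 -0.13] op 0.467 ff 0.0
0.0424 -0.05 -0.4702 0.0003
```

Emit:
send_rows(
  rows="0.02 0 -0.1 0;0.02 0 -0.23 0;0.02 0 -0.36 0;0.02 0 -0.5 0;0.02 0 -0.63 0;0.02 0 -0.76 0;0.02 0 -0.85 0;0.02 0 -0.85 0",
)

```text
clock: 5.12
tool_pos: [0.5769, -0.0884, 0.3202]
eef_rot: [0.76, 0.65, 0.005, 0.004]
contact_force: [0.2, 0.7, -0.5]
opening: 0.55
finger_force: 0.0
```

```bash
python3 -c "
from h import *
snap('top');snap('scene')
go((.571,.2475,.30,165))"
```

```text
at [ 0.5738 -0.0889  0.3146] yaw 81.09 z [ 0.002 -0.001 -1.   ] q [ 0.37  0.58 -0.51  1.6   0.31  1.05 -0.38] t 5.22 F [ 0.12 -0.33 -1.03] op 0.544 ff 0.0
1.1065 -0.183 0.0481 -0.2331
```

Emit:
send_rows(
  rows="1 -0.165 0.04 -0.2331;1 -0.165 0.04 -0.2331;1 -0.165 0.04 -0.2331;1 -0.165 0.04 -0.2331;1 -0.165 0.04 -0.2331;1 -0.165 0.04 -0.2331;1 -0.165 0.04 -0.2331;1 -0.165 0.04 -0.2331;1 -0.165 0.04 -0.2331;1 -0.165 0.04 -0.2331",
)

```text
clock: 6.05
tool_pos: [0.5693, 0.2169, 0.2993]
eef_rot: [0.231, 0.973, -0.001, -0.002]
contact_force: [0.6, -0.6, 0.2]
opening: 0.548
finger_force: 0.0
```

```bash
python3 -c "
from h import *
go((.571,.2475,.30,165))"
```

```text
at [0.5693 0.2169 0.2993] yaw 153.33 z [-0.004 -0.001 -1.   ] q [-0.    0.71 -0.82  1.52  0.54  1.16  0.18] t 6.05 F [ 0.61 -0.62  0.24] op 0.548 ff 0.0
0.0407 0.0938 -0.0026 -0.0324
```

Emit:
send_rows(
  rows="0.041 0.094 0 -0.0324;0.041 0.094 0 -0.0324;0.041 0.094 0 -0.0324;0.041 0.094 0 -0.0324",
  jaw=-0.5,
)

```text
clock: 6.38
tool_pos: [0.5722, 0.2453, 0.2997]
eef_rot: [0.137, 0.991, -0.001, -0.001]
contact_force: [0.5, 0.4, -0.6]
opening: 0.752
finger_force: 0.0
```

Run:
```python
from h import *
np.set_printoptions(precision=4,suppress=True)
p=snap('wrist');cv2.imwrite('pics/w2.png',p[...,::-1])
go((.571,.2475,.30,165))
w=V('wrist')
yaw=-.264;ex=np.array([np.cos(yaw),np.sin(yaw)]);ey=np.array([-ex[1],ex[0]]);B=np.array([.5605,.2505])
q=np.vstack([V(n).cloud().reshape(-1,3) for n in('wrist','top','scene')])
a=(q[:,:2]-B)@ex;b=(q[:,:2]-B)@ey
# obstacle map near base end: lateral 26..55
for lo,hi in((-56,-44),(-44,-34),(-34,-27),(27,34),(34,44),(44,56)):
    m=(b*1000>lo)&(b*1000<hi)&(q[:,2]>.02)&(q[:,2]<.14)&(a>-.05)&(a<.06)
    print(lo,hi,m.sum(),[(int(i),round(float(q[m&(abs(a*1000-i)<5)][:,2].max()),3)) for i in range(-45,60,10) if (m&(abs(a*1000-i)<5)).any()])
# refit cup from wrist
from scipy.optimize import least_squares
W=w.cloud().reshape(-1,3);aa=(W[:,:2]-B)@ex;bb=(W[:,:2]-B)@ey
c=W[(abs(bb)<.024)&(aa>-.01)&(aa<.1)&(W[:,2]>.07)&(W[:,2]<.13)]
def f(x):
    d=np.array([np.cos(x[3])*np.cos(x[4]),np.sin(x[3])*np.cos(x[4]),-np.sin(x[4])]);u=c-np.array([.6,x[1],x[2]]);u=u-np.outer(u@d,d);return np.linalg.norm(u,axis=1)-.026
r=least_squares(f,[0,.24,.07,-.26,.33],loss='soft_l1',f_scale=.002);x=r.x
d=np.array([np.cos(x[3])*np.cos(x[4]),np.sin(x[3])*np.cos(x[4]),-np.sin(x[4])]);o=np.array([.6,x[1],x[2]]);t=np.percentile((c-o)@d,[1,99]);print(len(c),x,o+d*t[0],o+d*t[1],abs(r.fun).mean())
# post / knob from top & scene
for n in('top','scene'):
    C=V(n).cloud().reshape(-1,3);I=V(n).p.reshape(-1,3)
    for z0,z1,nm in((.115,.14,'posttop'),(.126,.14,'tip'),(.078,.095,'knob')):
        m=(C[:,2]>z0)&(C[:,2]<z1)&(np.hypot(C[:,0]-.565,C[:,1]+.15)<.09);k=C[m];
        if len(k):print(n,nm,len(k),np.median(k,0),k.min(0),k.max(0))
```

```text
at [0.5725 0.2449 0.3001] yaw 164.25 z [-0.002 -0.002 -1.   ] q [-0.04  0.74 -0.87  1.47  0.58  1.2   0.31] t 6.43 F [1.18 0.03 0.51] op 0.751 ff 0.0
0.007 0.007 0.0003 -0.0021
-56 -44 72 [(-25, 0.068), (-15, 0.067), (45, 0.078), (55, 0.074)]
-44 -34 60 [(-25, 0.07), (-15, 0.067), (55, 0.038)]
-34 -27 43 [(-25, 0.069), (-15, 0.068), (55, 0.037)]
27 34 41 [(-25, 0.069), (-15, 0.068), (55, 0.036)]
34 44 51 [(-25, 0.069), (-15, 0.068), (55, 0.038)]
44 56 81 [(-25, 0.072), (-15, 0.069), (35, 0.084), (45, 0.078), (55, 0.078)]
2423 [ 0.      0.2402  0.0741 -0.2632  0.3307] [0.5632 0.2501 0.0872] [0.6394 0.2296 0.0601] 0.0026195326367445954
top posttop 37 [ 0.5578 -0.1928  0.1279] [ 0.5436 -0.2026  0.1198] [ 0.57   -0.1802  0.1355]
top tip 25 [ 0.557  -0.1909  0.1298] [ 0.5486 -0.198   0.126 ] [ 0.5668 -0.1802  0.1355]
top knob 23 [ 0.5704 -0.0996  0.086 ] [ 0.5616 -0.1058  0.0816] [ 0.5776 -0.0931  0.09  ]
scene posttop 138 [ 0.5647 -0.185   0.1257] [ 0.5457 -0.204   0.1154] [ 0.5754 -0.1687  0.1318]
scene tip 68 [ 0.5593 -0.1865  0.1296] [ 0.5457 -0.2002  0.1264] [ 0.5736 -0.1727  0.1318]
scene knob 111 [ 0.5718 -0.1768  0.0848] [ 0.5552 -0.2047  0.078 ] [ 0.5794 -0.0951  0.0947]
```

View pics/w2.png

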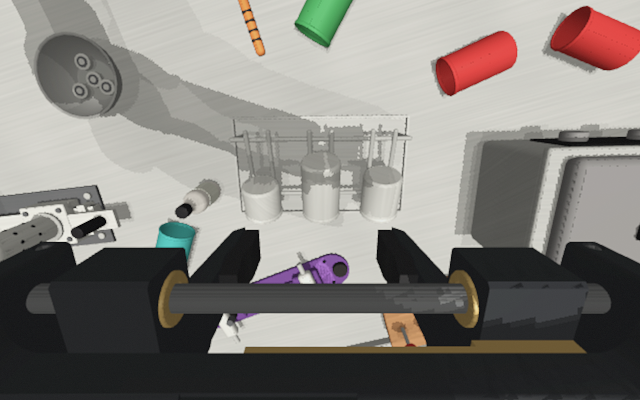

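The wrist view shows the tall cup in the middle lane at (321,185), between the short cup (262,198) and the middle-length one (381,192). A crossbar crosses behind the bases at row 136.

```bash
python3 -c "
from h import *
go((.5695,.2485,.12,164.9),(.5695,.2485,.066,164.9))"
```

```text
at [0.5725 0.2449 0.3001] yaw 164.25 z [-0.002 -0.002 -1.   ] q [-0.04  0.74 -0.87  1.47  0.58  1.2   0.31] t 6.43 F [1.18 0.03 0.51] op 0.751 ff 0.0
0.0119 0.0105 0.6003 -0.0018
0.0116 0.011 0.7803 -0.0018
```

Emit:
send_rows(
  rows="0.012 0.011 0.12 -0.0018;0.012 0.011 0.25 -0.0018;0.012 0.011 0.38 -0.0018;0.012 0.011 0.5 -0.0018;0.012 0.011 0.58 -0.0018;0.012 0.011 0.64 -0.0018;0.012 0.011 0.7 -0.0018;0.012 0.011 0.75 -0.0018;0.012 0.011 0.78 -0.0018;0.012 0.011 0.78 -0.0018",
)

```text
clock: 7.27
tool_pos: [0.5693, 0.2489, 0.0657]
eef_rot: [0.13, 0.991, -0.001, -0.001]
contact_force: [-0.4, -0.4, -0.4]
opening: 0.749
finger_force: 0.0
```

```bash
python3 -c "
from h import *
go((.5695,.2485,.066,164.9))"
```

```text
at [0.5693 0.2489 0.0657] yaw 165.01 z [-0.003 -0.003 -1.   ] q [-0.12  1.   -0.69  1.68  0.85  0.79  0.09] t 7.27 F [-0.36 -0.4  -0.41] op 0.749 ff 0.0
-0.0011 -0.001 -0.001 0.0003
```

Grip lightly.

Emit:
send_rows(
  rows="0 0 0 0;0 0 0 0;0 0 0 0;0 0 0 0;0 0 0 0",
  jaw=1,
  force=4,
)

```text
clock: 7.68
tool_pos: [0.5702, 0.2487, 0.0684]
eef_rot: [0.13, 0.991, -0.001, 0.0]
contact_force: [-1.2, -3.8, 5.2]
opening: 0.588
finger_force: 4.0
```

Emit:
send_rows(
  rows="-0.016 0 -0.018 0;-0.033 0 -0.034 0;-0.052 0 -0.049 0;-0.071 0 -0.062 0;-0.092 0 -0.073 0;-0.113 0 -0.083 0;-0.113 0 -0.083 0",
)

```text
clock: 8.27
tool_pos: [0.6056, 0.2413, 0.0936]
eef_rot: [0.131, 0.991, 0.001, 0.002]
contact_force: [-1.3, 0.7, 3.0]
opening: 0.594
finger_force: 4.0
```

Run:
```python
from h import *
go()
p=snap('scene');s=V('scene');print([s.proj((.6,.24,.09))])
p=cv2.resize(p[165:275,290:430],(700,550),interpolation=cv2.INTER_CUBIC);cv2.imwrite('pics/s3.png',p[...,::-1])
```

```text
at [0.6056 0.2413 0.0936] yaw 164.94 z [ 0.004  0.001 -1.   ] q [-0.08  1.   -0.72  1.57  0.8   0.89  0.2 ] t 8.27 F [-1.28  0.68  2.98] op 0.594 ff 3.95
[(np.float64(363.8647888447794), np.float64(212.29886179598319))]
```

View pics/s3.png

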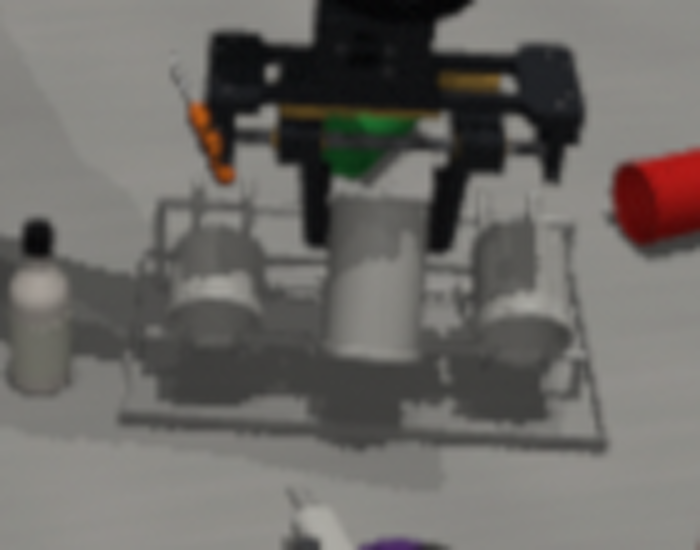

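The scene crop shows the cup at (375,280) between the fingers, turning about its rim and now about 50° from horizontal. Its neighbours are undisturbed.

Emit:
send_rows(
  rows="-0.023 0 -0.007 0;-0.046 0 -0.013 0;-0.07 0 -0.017 0;-0.093 0 -0.019 0;-0.117 0 -0.018 0;-0.14 0 -0.016 0;-0.163 0 -0.011 0;-0.185 0 -0.004 0;-0.185 0 -0.004 0",
)

```text
clock: 9.07
tool_pos: [0.6579, 0.2262, 0.0929]
eef_rot: [0.131, 0.991, -0.0, 0.0]
contact_force: [0.7, -1.1, -0.3]
opening: 0.593
finger_force: 4.0
```

Run:
```python
from h import *
from scipy.optimize import least_squares
go()
snap('scene');C=V('scene').cloud().reshape(-1,3)
print(len(C))
ex=np.array([np.cos(-.263),np.sin(-.263)]);M=np.array([.6392,.2295])
a=(C[:,:2]-M)@ex;b=(C[:,:2]-M)@np.array([-ex[1],ex[0]])
m=(abs(b)<.022)&(a>-.04)&(a<.08)&(C[:,2]>.03)&(C[:,2]<.13)
for z in np.arange(.03,.14,.01):
    k=m&(abs(C[:,2]-z)<.005)&(abs(b)<.008)
    print(round(z,2),k.sum(),a[k].max().round(4) if k.any() else '',np.median(a[k]).round(4) if k.any() else '')
```

```text
at [0.6579 0.2262 0.0929] yaw 164.97 z [ 0.    -0.001 -1.   ] q [-0.05  1.05 -0.74  1.42  0.78  0.98  0.32] t 9.07 F [ 0.71 -1.06 -0.35] op 0.593 ff 3.99
256000
0.03 4 0.0367 0.0358
0.04 16 0.0394 0.0368
0.05 14 0.0415 0.0389
0.06 16 0.0447 0.0419
0.07 15 0.0455 0.0437
0.08 15 0.0486 0.0464
0.09 18 0.0518 0.0489
0.1 17 0.0532 0.051
0.11 23 0.0571 0.0525
0.12 76 0.053 0.0304
0.13 4 0.0156 0.0134
0.14 0
```

Emit:
send_rows(
  rows="0 0 -0.03 0;0 0 -0.08 0;0 0 -0.15 0;0 0 -0.23 0;0 0 -0.32 0;0 0 -0.41 0;0 0 -0.48 0;0 0 -0.5 0;0 0 -0.5 0",
)

```text
clock: 9.87
tool_pos: [0.6571, 0.2289, 0.2474]
eef_rot: [0.13, 0.992, 0.002, 0.002]
contact_force: [-0.1, 0.4, -1.6]
opening: 0.592
finger_force: 4.0
```

Run:
```python
from h import *
go()
p=snap('scene');C=V('scene').cloud()
cv2.imwrite('pics/s4.png',cv2.resize(p[110:260,290:450],(640,600),interpolation=cv2.INTER_CUBIC)[...,::-1])
C=C.reshape(-1,3);s=sensors.get_state();M=s['tool_pos'][:2]
ex=np.array([np.cos(-.263),np.sin(-.263)])
a=(C[:,:2]-M)@ex;b=(C[:,:2]-M)@np.array([-ex[1],ex[0]])
for z in np.arange(.16,.30,.01):
    k=(abs(C[:,2]-z)<.005)&(abs(b)<.008)&(abs(a)<.06)
    k2=(abs(C[:,2]-z)<.005)&(abs(b)<.024)&(abs(a)<.06)
    print(round(z,2),k.sum(),np.median(a[k]).round(4) if k.any() else '', b[k2].min().round(4) if k2.any() else '',b[k2].max().round(4) if k2.any() else '')
```

```text
at [0.6571 0.2289 0.2474] yaw 165.11 z [ 0.005  0.003 -1.   ] q [-0.03  0.88 -0.82  1.3   0.65  1.22  0.43] t 9.87 F [-0.14  0.44 -1.56] op 0.592 ff 3.98
0.16 0   
0.17 0   
0.18 0   
0.19 20 0.0187 -0.0218 0.0236
0.2 18 0.0203 -0.0226 0.0234
0.21 23 0.0221 -0.0232 0.0218
0.22 19 0.0244 -0.0238 0.0238
0.23 21 0.0265 -0.0225 0.0239
0.24 23 0.0295 -0.0232 0.0235
0.25 27 0.0315 -0.0238 0.0239
0.26 21 0.0337 -0.0225 0.0233
0.27 70 0.0253 -0.0231 0.0224
0.28 37 0.0001 -0.0208 0.0222
0.29 0
```

View pics/s4.png

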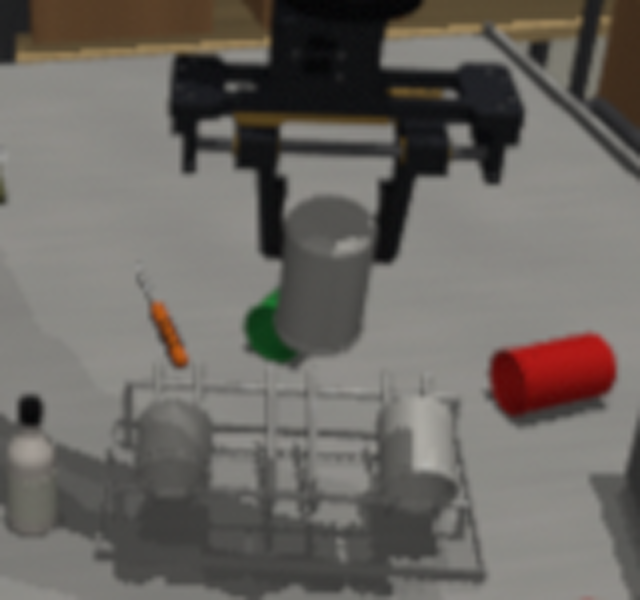

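The scene crop shows the cup hanging at (325,275), lifted clear and leaning about 12° past upright. The other cups are still in place.

Run:
```python
from h import *
from scipy.optimize import least_squares
snap('top')
for ns in(('top',),('scene',),('top','scene')):
    q=np.vstack([V(n).cloud().reshape(-1,3) for n in ns])
    k=q[(q[:,2]>.05)&(q[:,2]<.117)&(np.hypot(q[:,0]-.558,q[:,1]+.188)<.026)]
    r=least_squares(lambda x:np.hypot(k[:,0]-x[0],k[:,1]-x[1])-.0185,[.558,-.188],loss='soft_l1',f_scale=.002)
    t=q[(q[:,2]>.122)&(q[:,2]<.14)&(np.hypot(q[:,0]-.558,q[:,1]+.188)<.03)]
    print(ns,len(k),r.x,abs(r.fun).mean(),len(t),np.percentile(t[:,2],[50,90]), cv2.minEnclosingCircle((t[:,:2]*1000).astype(np.float32)))
go((.566,-.188,.245,171),(.6,0,.245,168))
```

```text
<stdin>:9: RuntimeWarning: Mean of empty slice.
  ret = ret.dtype.type(ret / rcount)
Traceback (most recent call last):
IndexError: index -1 is out of bounds for axis 0 with size 0
```

Run:
```python
from h import *
from scipy.optimize import least_squares
q=V('scene').cloud().reshape(-1,3)
k=q[(q[:,2]>.05)&(q[:,2]<.117)&(np.hypot(q[:,0]-.558,q[:,1]+.188)<.026)]
r=least_squares(lambda x:np.hypot(k[:,0]-x[0],k[:,1]-x[1])-.0185,[.558,-.188],loss='soft_l1',f_scale=.002)
t=q[(q[:,2]>.122)&(q[:,2]<.14)&(np.hypot(q[:,0]-.558,q[:,1]+.188)<.03)]
print(len(k),r.x,abs(r.fun).mean(),np.percentile(t[:,2],[50,90]),cv2.minEnclosingCircle((t[:,:2]*1000).astype(np.float32)))
go((.566,-.188,.245,171),(.6,0,.245,168))
```

```text
308 [ 0.55507257 -0.18730413] 0.0008638559329057818 [0.12830171 0.13052581] ((559.3339233398438, -186.439697265625), 16.850112915039062)
at [0.656  0.2272 0.2435] yaw 165.11 z [-0.    -0.001 -1.   ] q [-0.03  0.89 -0.82  1.3   0.65  1.22  0.43] t 9.97 F [-0.75  0.27 -2.31] op 0.592 ff 3.98
-0.0658 -1.4147 -0.004 -0.0164
-0.0143 -0.7799 -0.0045 -0.008
```

Emit:
send_rows(
  rows="0 -0.05 -0.02 -0.008;0 -0.15 -0.02 -0.008;0 -0.25 -0.02 -0.008;0 -0.35 -0.02 -0.008;0 -0.45 -0.02 -0.008;0 -0.55 -0.02 -0.008;0 -0.65 -0.02 -0.008;-0.01 -0.72 -0.02 -0.008;-0.014 -0.78 -0.02 -0.008;-0.014 -0.78 -0.02 -0.008",
)

```text
clock: 10.8
tool_pos: [0.5987, -0.006, 0.2473]
eef_rot: [0.108, 0.994, -0.003, -0.002]
contact_force: [0.6, -0.0, -1.6]
opening: 0.592
finger_force: 4.0
```

```bash
python3 -c "
from h import *
go((.564,-.1888,.245,171))"
```

```text
at [ 0.5987 -0.006   0.2473] yaw 167.59 z [-0.005 -0.005 -1.   ] q [ 0.4   0.77 -0.88  1.61  0.66  1.08  0.69] t 10.8 F [ 0.61 -0.03 -1.6 ] op 0.592 ff 3.98
-0.018 -0.62 0.0112 -0.0095
```

Emit:
send_rows(
  rows="0 -0.1 0 -0.0095;-0.005 -0.2 0 -0.0095;-0.01 -0.3 0 -0.0095;-0.015 -0.4 0 -0.0095;-0.018 -0.5 0 -0.0095;-0.018 -0.58 0 -0.0095;-0.018 -0.62 0 -0.0095;-0.018 -0.62 0 -0.0095;-0.018 -0.62 0 -0.0095",
)

```text
clock: 11.55
tool_pos: [0.5668, -0.1812, 0.2493]
eef_rot: [0.075, 0.997, 0.001, -0.0]
contact_force: [0.1, 1.1, -0.3]
opening: 0.589
finger_force: 4.0
```

```bash
cat > m.py <<'E'
from h import *
from scipy.optimize import least_squares
def cup(lo,hi,save=None):
    p=snap('scene');s=sensors.get_state();C=V('scene').cloud().reshape(-1,3);M=s['tool_pos']
    if save: cv2.imwrite(save,cv2.resize(p[120:270,60:220],(640,600),interpolation=cv2.INTER_CUBIC)[...,::-1])
    k=C[(C[:,2]>lo)&(C[:,2]<hi)&(np.hypot(C[:,0]-M[0],C[:,1]-M[1])<.045)&(abs(C[:,1]-M[1])<.024)]
    def f(x):
        d=np.array([x[2],x[3],1]);d/=np.linalg.norm(d);u=k-[x[0],x[1],M[2]];u=u-np.outer(u@d,d);return np.linalg.norm(u,axis=1)-.026
    r=least_squares(f,[M[0],M[1],0,0],loss='soft_l1',f_scale=.002);x=r.x
    print('cup n',len(k),'axis at TCP height',x[:2].round(4),'tilt deg x,y',np.degrees(x[2:]).round(1),'res',abs(r.fun).mean().round(4),'zmin')
    q=C[(np.hypot(C[:,0]-M[0],C[:,1]-M[1])<.04)&(C[:,2]>M[2]-.09)];print('rows',[(round(z,3),int((abs(q[:,2]-z)<.0025).sum())) for z in np.arange(M[2]-.075,M[2]+.05,.005)])
    k=C[(C[:,2]>.05)&(C[:,2]<.117)&(np.hypot(C[:,0]-.557,C[:,1]+.188)<.026)]
    r=least_squares(lambda x:np.hypot(k[:,0]-x[0],k[:,1]-x[1])-.0185,[.557,-.188],loss='soft_l1',f_scale=.002);print('post',len(k),r.x.round(4))
E
python3 -c "
from m import *
go((.564,-.1888,.245,171)); cup(.2,.25,'pics/s5.png')"
```

```text
at [ 0.5668 -0.1812  0.2493] yaw 171.42 z [-0.     0.002 -1.   ] q [ 0.73  0.78 -0.93  1.63  0.68  1.09  1.03] t 11.55 F [ 0.13  1.14 -0.33] op 0.589 ff 3.98
0.0054 -0.0265 0.0143 0.0012
cup n 356 axis at TCP height [ 0.5709 -0.1833] tilt deg x,y [14.  -1.4] res 0.0008 zmin
rows [(np.float64(0.175), 0), (np.float64(0.18), 0), (np.float64(0.185), 0), (np.float64(0.19), 14), (np.float64(0.195), 38), (np.float64(0.2), 37), (np.float64(0.205), 39), (np.float64(0.21), 31), (np.float64(0.215), 39), (np.float64(0.22), 35), (np.float64(0.225), 37), (np.float64(0.23), 37), (np.float64(0.235), 37), (np.float64(0.24), 40), (np.float64(0.245), 33), (np.float64(0.25), 48), (np.float64(0.255), 59), (np.float64(0.26), 64), (np.float64(0.265), 60), (np.float64(0.27), 93), (np.float64(0.275), 155), (np.float64(0.28), 121), (np.float64(0.285), 27), (np.float64(0.29), 26), (np.float64(0.295), 41)]
post 303 [ 0.5553 -0.1873]
```

View pics/s5.png

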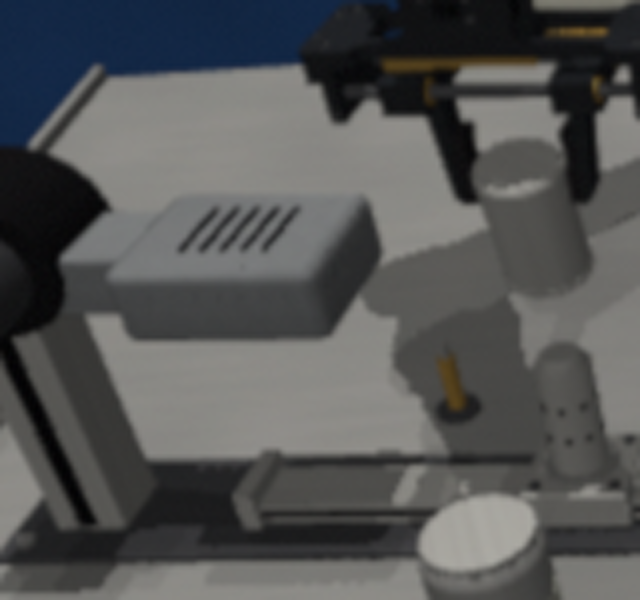

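The scene crop shows the cup at (535,215) above and in line with the post tip at (563,350). It leans slightly in +x, and the head is well to the left.

Emit:
send_rows(
  rows="0 0 0.02 0;0 0 0.05 0;0 0 0.08 0;0 0 0.11 0;0 0 0.13 0;0 0 0.13 0;0 0 0.13 0",
)

```text
clock: 12.18
tool_pos: [0.5665, -0.1827, 0.2103]
eef_rot: [0.075, 0.997, 0.0, -0.0]
contact_force: [-0.6, -0.1, -0.4]
opening: 0.593
finger_force: 4.0
```

```bash
python3 -c "
from m import *
cup(.165,.22); go()"
```

```text
cup n 357 axis at TCP height [ 0.5704 -0.1849] tilt deg x,y [13.1 -2.1] res 0.0007 zmin
rows [(np.float64(0.136), 0), (np.float64(0.141), 0), (np.float64(0.146), 0), (np.float64(0.151), 12), (np.float64(0.156), 35), (np.float64(0.161), 39), (np.float64(0.166), 30), (np.float64(0.171), 32), (np.float64(0.176), 31), (np.float64(0.181), 35), (np.float64(0.186), 35), (np.float64(0.191), 33), (np.float64(0.196), 35), (np.float64(0.201), 34), (np.float64(0.206), 34), (np.float64(0.211), 44), (np.float64(0.216), 61), (np.float64(0.221), 51), (np.float64(0.226), 58), (np.float64(0.231), 94), (np.float64(0.236), 151), (np.float64(0.241), 103), (np.float64(0.246), 20), (np.float64(0.251), 26), (np.float64(0.256), 36)]
post 308 [ 0.5553 -0.1873]
at [ 0.5668 -0.1827  0.2108] yaw 171.38 z [ 0.  0. -1.] q [ 0.71  0.82 -0.9   1.67  0.73  1.02  0.99] t 12.23 F [ 0.68  0.2  -0.45] op 0.59 ff 3.98
```

Emit:
send_rows(
  rows="0.006 -0.013 0 0;0.006 -0.013 0.03 0;0.006 -0.013 0.06 0;0.006 -0.013 0.083 0;0.01 -0.013 0.1 0;0.014 -0.013 0.117 0;0.018 -0.013 0.134 0;0.022 -0.013 0.15 0;0.022 -0.013 0.15 0",
)

```text
clock: 12.98
tool_pos: [0.5589, -0.1856, 0.1648]
eef_rot: [0.075, 0.997, 0.0, -0.001]
contact_force: [-0.0, -0.5, -1.4]
opening: 0.59
finger_force: 4.0
```

```bash
python3 -c "
from m import *
cup(.13,.175,'pics/s6.png'); go()"
```

```text
cup n 268 axis at TCP height [ 0.5631 -0.1879] tilt deg x,y [12.8 -1.2] res 0.0007 zmin
rows [(np.float64(0.09), 21), (np.float64(0.095), 22), (np.float64(0.1), 17), (np.float64(0.105), 14), (np.float64(0.11), 30), (np.float64(0.115), 31), (np.float64(0.12), 34), (np.float64(0.125), 27), (np.float64(0.13), 26), (np.float64(0.135), 33), (np.float64(0.14), 30), (np.float64(0.145), 31), (np.float64(0.15), 31), (np.float64(0.155), 28), (np.float64(0.16), 33), (np.float64(0.165), 43), (np.float64(0.17), 46), (np.float64(0.175), 53), (np.float64(0.18), 60), (np.float64(0.185), 72), (np.float64(0.19), 154), (np.float64(0.195), 94), (np.float64(0.2), 18), (np.float64(0.205), 27), (np.float64(0.21), 32)]
post 297 [ 0.5561 -0.1871]
at [ 0.5593 -0.1856  0.1654] yaw 171.39 z [-0.001  0.    -1.   ] q [ 0.7   0.87 -0.86  1.73  0.8   0.94  0.94] t 13.03 F [-0.39 -0.66 -0.42] op 0.589 ff 3.98
```

Emit:
send_rows(
  rows="0.004 0 0.017 0;0.008 0 0.033 0;0.012 0 0.05 0;0.015 0 0.067 0;0.019 0 0.083 0;0.023 0 0.1 0;0.026 0 0.117 0;0.03 0 0.133 0;0.03 0 0.133 0",
)

```text
clock: 13.78
tool_pos: [0.5498, -0.1843, 0.1248]
eef_rot: [0.075, 0.997, 0.0, -0.001]
contact_force: [0.1, 0.1, -1.4]
opening: 0.587
finger_force: 4.0
```

```bash
python3 -c "
from m import *
cup(.09,.14,'pics/s6.png'); go()"
```

```text
cup n 302 axis at TCP height [ 0.5552 -0.1868] tilt deg x,y [ 5.2 -0.4] res 0.0009 zmin
rows [(np.float64(0.05), 24), (np.float64(0.055), 21), (np.float64(0.06), 18), (np.float64(0.065), 8), (np.float64(0.07), 32), (np.float64(0.075), 37), (np.float64(0.08), 29), (np.float64(0.085), 26), (np.float64(0.09), 37), (np.float64(0.095), 24), (np.float64(0.1), 31), (np.float64(0.105), 28), (np.float64(0.11), 35), (np.float64(0.115), 32), (np.float64(0.12), 33), (np.float64(0.125), 38), (np.float64(0.13), 48), (np.float64(0.135), 49), (np.float64(0.14), 49), (np.float64(0.145), 55), (np.float64(0.15), 155), (np.float64(0.155), 100), (np.float64(0.16), 19), (np.float64(0.165), 17), (np.float64(0.17), 36)]
post 339 [ 0.5602 -0.1858]
at [ 0.5502 -0.1844  0.1253] yaw 171.38 z [-0.001  0.    -1.   ] q [ 0.69  0.91 -0.81  1.78  0.86  0.85  0.88] t 13.83 F [-0.01 -0.53 -1.5 ] op 0.589 ff 4.0
```

Emit:
send_rows(
  rows="0.002 0 0.012 0;0.004 0 0.024 0;0.006 0 0.036 0;0.007 0 0.046 0;0.007 0 0.05 0;0.007 0 0.05 0",
)

```text
clock: 14.33
tool_pos: [0.5485, -0.1841, 0.1105]
eef_rot: [0.075, 0.997, -0.0, -0.0]
contact_force: [0.6, 0.5, -0.3]
opening: 0.592
finger_force: 4.0
```

Emit:
send_rows(
  rows="0 0 0.003 0;0 0 0.006 0;0 0 0.006 0",
)

```text
clock: 14.58
tool_pos: [0.5485, -0.184, 0.109]
eef_rot: [0.075, 0.997, -0.0, -0.0]
contact_force: [-0.0, 0.1, -1.4]
opening: 0.592
finger_force: 4.0
```

```bash
python3 -c "
from m import *
cup(.075,.125,'pics/s6.png'); go()"
```

```text
cup n 302 axis at TCP height [ 0.554  -0.1866] tilt deg x,y [ 3.6 -0.1] res 0.0008 zmin
rows [(np.float64(0.034), 21), (np.float64(0.039), 170), (np.float64(0.044), 37), (np.float64(0.049), 9), (np.float64(0.054), 32), (np.float64(0.059), 29), (np.float64(0.064), 31), (np.float64(0.069), 31), (np.float64(0.074), 32), (np.float64(0.079), 27), (np.float64(0.084), 32), (np.float64(0.089), 24), (np.float64(0.094), 35), (np.float64(0.099), 31), (np.float64(0.104), 34), (np.float64(0.109), 38), (np.float64(0.114), 45), (np.float64(0.119), 55), (np.float64(0.124), 43), (np.float64(0.129), 51), (np.float64(0.134), 138), (np.float64(0.139), 119), (np.float64(0.144), 17), (np.float64(0.149), 22), (np.float64(0.154), 31)]
post 358 [ 0.5611 -0.1862]
at [ 0.5486 -0.184   0.1091] yaw 171.38 z [-0. -0. -1.] q [ 0.68  0.93 -0.79  1.8   0.89  0.82  0.85] t 14.63 F [ 0.23 -0.04 -0.3 ] op 0.586 ff 4.0
```

Emit:
send_rows(
  rows="0 0 0.003 0;0 0 0.005 0;0 0 0.007 0;0 0 0.009 0;0 0 0.009 0;0 0 0.009 0",
)

```text
clock: 15.13
tool_pos: [0.5486, -0.184, 0.1064]
eef_rot: [0.075, 0.997, -0.0, 0.0]
contact_force: [0.0, 0.4, -1.3]
opening: 0.591
finger_force: 4.0
```

Emit:
send_rows(
  rows="0 0 0.003 0;0 0 0.005 0;0 0 0.005 0",
)

```text
clock: 15.38
tool_pos: [0.5492, -0.1841, 0.1053]
eef_rot: [0.075, 0.997, -0.0, 0.001]
contact_force: [0.6, -0.0, 1.2]
opening: 0.587
finger_force: 4.0
```

```bash
python3 -c "
from m import *
cup(.075,.125); go()"
```

```text
cup n 307 axis at TCP height [ 0.5549 -0.1864] tilt deg x,y [1.3 0.4] res 0.0009 zmin
rows [(np.float64(0.03), 6), (np.float64(0.035), 59), (np.float64(0.04), 136), (np.float64(0.045), 8), (np.float64(0.05), 25), (np.float64(0.055), 29), (np.float64(0.06), 34), (np.float64(0.065), 30), (np.float64(0.07), 29), (np.float64(0.075), 27), (np.float64(0.08), 35), (np.float64(0.085), 35), (np.float64(0.09), 28), (np.float64(0.095), 33), (np.float64(0.1), 31), (np.float64(0.105), 37), (np.float64(0.11), 45), (np.float64(0.115), 54), (np.float64(0.12), 53), (np.float64(0.125), 40), (np.float64(0.13), 114), (np.float64(0.135), 143), (np.float64(0.14), 18), (np.float64(0.145), 23), (np.float64(0.15), 29)]
post 351 [ 0.5629 -0.1867]
at [ 0.5492 -0.184   0.1053] yaw 171.37 z [ 0.001 -0.    -1.   ] q [ 0.68  0.93 -0.79  1.8   0.9   0.81  0.85] t 15.43 F [1.78 0.06 0.32] op 0.593 ff 4.0
```

Emit:
send_rows(
  rows="0 0 0.003 0;0 0 0.004 0;0 0 0.004 0",
)

```text
clock: 15.68
tool_pos: [0.5495, -0.184, 0.1044]
eef_rot: [0.075, 0.997, -0.0, 0.001]
contact_force: [0.9, 0.3, 4.1]
opening: 0.591
finger_force: 4.0
```

Emit:
send_rows(
  rows="0 0 0 0;0 0 0 0;0 0 0 0",
  jaw=-0.6,
)

```text
clock: 15.93
tool_pos: [0.5479, -0.1841, 0.1033]
eef_rot: [0.075, 0.997, -0.0, -0.001]
contact_force: [-0.0, -0.0, -0.6]
opening: 0.784
finger_force: 0.0
```

```bash
python3 -c "
from m import *
cup(.075,.125,'pics/s7.png'); go()"
```

```text
cup n 313 axis at TCP height [ 0.5558 -0.1868] tilt deg x,y [ 0.2 -0.2] res 0.0009 zmin
rows [(np.float64(0.028), 1), (np.float64(0.033), 5), (np.float64(0.038), 143), (np.float64(0.043), 31), (np.float64(0.048), 8), (np.float64(0.053), 37), (np.float64(0.058), 32), (np.float64(0.063), 30), (np.float64(0.068), 33), (np.float64(0.073), 35), (np.float64(0.078), 23), (np.float64(0.083), 30), (np.float64(0.088), 34), (np.float64(0.093), 37), (np.float64(0.098), 28), (np.float64(0.103), 42), (np.float64(0.108), 43), (np.float64(0.113), 43), (np.float64(0.118), 44), (np.float64(0.123), 43), (np.float64(0.128), 53), (np.float64(0.133), 185), (np.float64(0.138), 10), (np.float64(0.143), 9), (np.float64(0.148), 15)]
post 291 [ 0.5638 -0.1877]
at [ 0.548  -0.1841  0.1033] yaw 171.38 z [-0.001  0.    -1.   ] q [ 0.68  0.93 -0.79  1.8   0.9   0.81  0.84] t 15.98 F [-0.24 -0.52 -1.61] op 0.798 ff 0.0
```

View pics/s7.png

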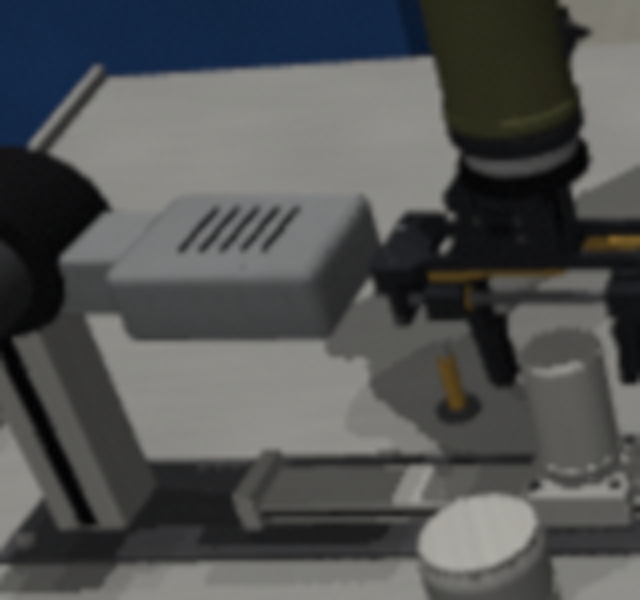

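The crop shows the cup upright and fully down on the post at (570,410), with the fingers open on both sides.

Emit:
send_rows(
  rows="0 0 -0.03 0;0 0 -0.1 0;0 0 -0.2 0;0 0 -0.3 0;0 0 -0.4 0;0 0 -0.5 0;0 0 -0.6 0;0 0 -0.65 0;0 0 -0.65 0",
)

```text
clock: 16.73
tool_pos: [0.5505, -0.1833, 0.3031]
eef_rot: [0.075, 0.997, -0.0, 0.004]
contact_force: [-0.5, 0.3, -0.1]
opening: 0.801
finger_force: 0.0
```

```bash
python3 -c "
from m import *
go((.577,-.055,.29,81))"
```

```text
at [ 0.5505 -0.1833  0.3031] yaw 171.38 z [ 0.007 -0.001 -1.   ] q [ 0.77  0.7  -0.97  1.61  0.62  1.16  1.08] t 16.73 F [-0.5   0.31 -0.08] op 0.801 ff 0.0
-0.023 0.4361 0.0439 0.2511
```

Emit:
send_rows(
  rows="-0.023 0.436 0.02 0.251;-0.023 0.436 0.02 0.251;-0.023 0.436 0.02 0.251;-0.023 0.436 0.02 0.251;-0.023 0.436 0.02 0.251;-0.023 0.436 0.02 0.251;-0.023 0.436 0.02 0.251;-0.023 0.436 0.02 0.251;-0.023 0.436 0.02 0.251;-0.023 0.436 0.02 0.251",
  jaw=1,
  force=20,
)

```text
clock: 17.57
tool_pos: [0.5742, -0.0558, 0.2918]
eef_rot: [0.647, 0.763, -0.001, -0.001]
contact_force: [0.0, 0.2, -0.0]
opening: 0.066
finger_force: 0.0
```

Emit:
send_rows(
  rows="0 0 0 0.05;0 0 0 0.05;0 0 0 0.05;0 0 0 0.05",
)

```text
clock: 17.9
tool_pos: [0.5743, -0.0556, 0.292]
eef_rot: [0.756, 0.654, -0.001, -0.0]
contact_force: [-0.0, -0.2, 0.2]
opening: 0.008
finger_force: 0.0
```

Run:
```python
from h import *
snap('wrist');w=V('wrist');q=w.cloud().reshape(-1,3);I=w.p.reshape(-1,3)
k=q[(I.max(-1)<60)&(q[:,2]>.079)&(q[:,2]<.09)&(np.hypot(q[:,0]-.57,q[:,1]+.10)<.03)]
print(len(k),k.mean(0),cv2.minEnclosingCircle((k[:,:2]*1000).astype(np.float32)))
go((.577,-.06,.12,81),(.577,-.06,.058,81))
```

```text
126 [ 0.57103385 -0.10148615  0.08513257] ((571.1998901367188, -102.28875732421875), 8.145613670349121)
at [ 0.5744 -0.0557  0.292 ] yaw 81.86 z [-0.002 -0.    -1.   ] q [ 0.32  0.6  -0.52  1.63  0.34  1.   -0.45] t 17.95 F [-0.26 -0.15  0.07] op 0.005 ff 0.0
-0.0127 0.0117 0.5733 0.0024
-0.0126 0.012 0.78 0.0024
```

Emit:
send_rows(
  rows="-0.012 0.012 0.13 0.003;-0.012 0.012 0.26 0.003;-0.012 0.012 0.39 0.003;-0.012 0.012 0.5 0.003;-0.012 0.012 0.6 0.003;-0.012 0.012 0.69 0.003;-0.012 0.012 0.75 0.003;-0.012 0.012 0.78 0.003;-0.012 0.012 0.78 0.003",
)

```text
clock: 18.7
tool_pos: [0.5765, -0.0597, 0.0566]
eef_rot: [0.762, 0.648, -0.002, -0.001]
contact_force: [1.1, 0.3, 0.5]
opening: 0.006
finger_force: 0.0
```

```bash
python3 -c "
from h import *
go((.577,-.06,.058,80.8),(.5711-.0045,-.102-.02,.058,80.8))"
```

```text
at [ 0.5765 -0.0597  0.0566] yaw 80.77 z [-0.004  0.    -1.   ] q [ 0.21  0.91 -0.33  1.82  0.56  0.51 -0.66] t 18.7 F [1.13 0.26 0.54] op 0.006 ff 0.0
-0.0006 0.0018 -0.0047 -0.0001
-0.2102 0.0008 -0.0046 -0.0001
```

Emit:
send_rows(
  rows="-0.03 0 0 0;-0.055 0 0 0;-0.07 0 0 0;-0.085 0 0 0;-0.1 0 0 0;-0.12 0 0 0;-0.14 0 0 0;-0.165 0 0 0;-0.19 0 0 0;-0.215 0 0 0",
)

```text
clock: 19.53
tool_pos: [0.5677, -0.1244, 0.0588]
eef_rot: [0.762, 0.647, 0.0, 0.0]
contact_force: [1.4, 1.4, 0.1]
opening: 0.006
finger_force: 0.7
```

Emit:
send_rows(
  rows="-0.025 0 0 0;-0.05 0 0 0;-0.075 0 0 0;-0.1 0 0 0;-0.125 0 0 0;-0.15 0 0 0;-0.175 0 0 0;-0.2 0 0 0;-0.225 0 0 0;-0.24 0 0 0",
)

```text
clock: 20.37
tool_pos: [0.5554, -0.1962, 0.0586]
eef_rot: [0.763, 0.647, -0.001, 0.0]
contact_force: [1.5, 0.6, -0.9]
opening: 0.003
finger_force: 0.6
```

Emit:
send_rows(
  rows="-0.02 0 0 0;-0.04 0 0 0;-0.06 0 0 0;-0.08 0 0 0;-0.1 0 0 0;-0.115 0 0 0;-0.125 0 0 0;-0.13 0 0 0;-0.13 0 0 0",
)

```text
clock: 21.12
tool_pos: [0.5492, -0.2337, 0.0587]
eef_rot: [0.762, 0.647, -0.0, 0.0]
contact_force: [-0.6, 0.3, -0.3]
opening: 0.005
finger_force: 0.0
```

```bash
python3 -c "
from m import *
go()
p=snap('scene');cv2.imwrite('pics/s8.png',cv2.resize(p[120:270,20:220],(800,600),interpolation=cv2.INTER_CUBIC)[...,::-1])"
```

```text
at [ 0.5492 -0.2337  0.0587] yaw 80.64 z [-0.001 -0.001 -1.   ] q [ 0.54  0.93 -0.39  1.77  0.6   0.57 -0.38] t 21.12 F [-0.57  0.27 -0.33] op 0.005 ff 0.0
```

View pics/s8.png

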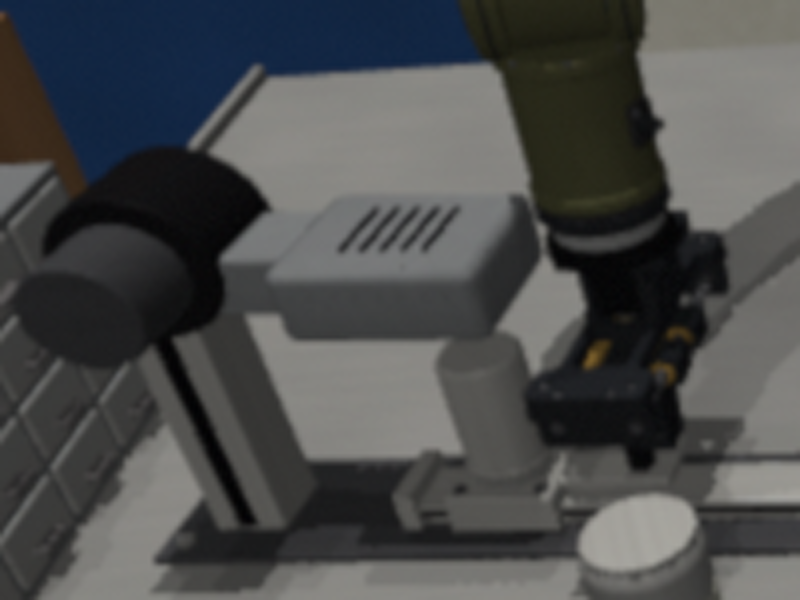

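The crop shows the cup upright at (485,410), entering beneath the head with the tool behind the knob. About 24 mm of travel is left.

Emit:
send_rows(
  rows="-0.012 0 0 0;-0.024 0 0 0;-0.036 0 0 0;-0.048 0 0 0;-0.056 0 0 0;-0.06 0 0 0;-0.06 0 0 0",
)

```text
clock: 21.75
tool_pos: [0.5465, -0.2516, 0.0587]
eef_rot: [0.763, 0.647, -0.0, 0.0]
contact_force: [-0.6, -0.6, -0.2]
opening: 0.003
finger_force: 0.0
```

Emit:
send_rows(
  rows="-0.004 0 0 0;-0.008 0 0 0;-0.008 0 0 0;-0.012 0 0 0;-0.012 0 0 0",
)

```text
clock: 22.17
tool_pos: [0.5462, -0.2544, 0.0588]
eef_rot: [0.762, 0.647, 0.0, 0.0]
contact_force: [-0.1, 1.5, 1.1]
opening: 0.003
finger_force: 0.5
```

Emit:
send_rows(
  rows="-0.004 0 0 0;-0.004 0 0 0;-0.008 0 0 0;-0.008 0 0 0",
)

```text
clock: 22.5
tool_pos: [0.546, -0.2554, 0.0587]
eef_rot: [0.762, 0.648, 0.001, -0.001]
contact_force: [0.4, 3.9, 0.9]
opening: 0.01
finger_force: 2.2
```

Emit:
send_rows(
  rows="-0.004 0 0 0;-0.004 0 0 0;-0.008 0 0 0;-0.008 0 0 0",
)

```text
clock: 22.83
tool_pos: [0.546, -0.2555, 0.0588]
eef_rot: [0.761, 0.648, 0.002, -0.001]
contact_force: [0.0, 8.3, 1.2]
opening: 0.005
finger_force: 4.1
```

Emit:
send_rows(
  rows="0.01 0 0 0;0.05 0 0 0;0.1 0 0 0;0.18 0 0 0;0.22 0 0 0;0.22 0 -0.1 0;0.22 0 -0.2 0;0.22 0 -0.33 0;0.22 0 -0.46 0;0.22 0 -0.6 0",
)

```text
clock: 23.67
tool_pos: [0.5552, -0.1943, 0.2397]
eef_rot: [0.762, 0.647, -0.001, -0.0]
contact_force: [0.8, -1.2, -0.0]
opening: 0.005
finger_force: 0.0
```

Emit:
send_rows(
  rows="0.15 0 -0.1 0;0.25 0 -0.1 0;0.25 0 -0.1 0;0.25 0 -0.1 0",
)

```text
clock: 24.0
tool_pos: [0.5691, -0.1169, 0.2696]
eef_rot: [0.76, 0.649, 0.001, 0.001]
contact_force: [1.0, -0.5, -0.5]
opening: 0.005
finger_force: 0.0
```

Run:
```python
from h import *
from scipy.optimize import least_squares
go()
p=snap('scene');cv2.imwrite('pics/s9.png',cv2.resize(p[120:270,20:220],(800,600),interpolation=cv2.INTER_CUBIC)[...,::-1])
snap('wrist');w=V('wrist');q=w.cloud().reshape(-1,3);I=w.p.reshape(-1,3)
C=V('scene').cloud().reshape(-1,3)
for q2,J in((q,I),(C,p.reshape(-1,3))):
    k=q2[(J.max(-1)<60)&(q2[:,2]>.079)&(q2[:,2]<.09)&(np.hypot(q2[:,0]-.543,q2[:,1]+.275)<.025)]
    if len(k):print('knob',len(k),cv2.minEnclosingCircle((k[:,:2]*1000).astype(np.float32)))
k=C[(C[:,2]>.055)&(C[:,2]<.125)&(np.hypot(C[:,0]-.53,C[:,1]+.36)<.04)]
def f(x):
    d=np.array([x[2],x[3],1]);d/=np.linalg.norm(d);u=k-[x[0],x[1],.09];u=u-np.outer(u@d,d);return np.linalg.norm(u,axis=1)-.026
r=least_squares(f,[.53,-.36,0,0],loss='soft_l1',f_scale=.002);print('cup',len(k),r.x[:2],np.degrees(r.x[2:]),abs(r.fun).mean(),k[:,2].max())
```

```text
at [ 0.5691 -0.1169  0.2696] yaw 80.99 z [ 0.002 -0.    -1.   ] q [ 0.44  0.63 -0.55  1.66  0.39  0.96 -0.4 ] t 24.0 F [ 1.05 -0.5  -0.51] op 0.005 ff 0.0
knob 10 ((545.97216796875, -266.97314453125), 1.9265978336334229)
knob 26 ((544.673828125, -273.0745849609375), 7.3119730949401855)
cup 515 [ 0.52853101 -0.35780587] [0.01203943 0.03527164] 0.0009578275982277608 0.12495784502544882
```

View pics/s9.png

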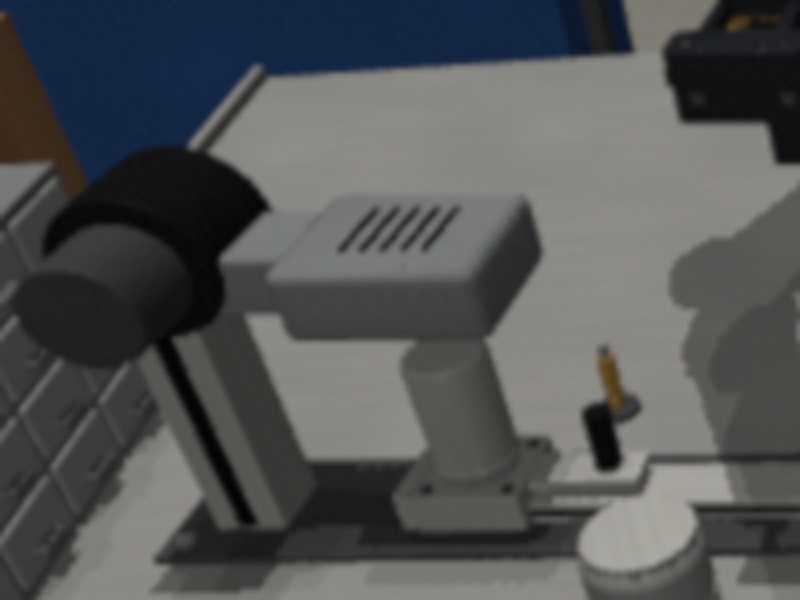

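The crop shows the cup upright on the post beneath the head at (460,410). The carriage block is against its end stop and the gripper is well clear.

```bash
python3 -c "
from plant import finish_job
print(finish_job())"
```

```text
the job is handed in; nothing more can be done
None
```

The tall cup is seated upside down and upright on the post, the carriage is pushed home against its stop under the head, the arm is clear, and the job was handed in at about 24 s.

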